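Pin the drill jig and gauge the bore

ROBOT

A 6-joint arm with a two-finger parallel gripper is mounted at the origin on the work surface. World frame = base frame: x ahead of the robot, y to its left, z up, the work surface at z = 0. Lengths are in mm, angles in rad, forces in N, time in s.
With the tool pointing down it reaches from about 350 to 975 mm from the base axis. Payload 7.1 kg.
Tool frame: the origin (TCP) lies at the centre of the arm's flange, where the gripper is bolted on; the fingertips stand 182 mm ahead of it and the grasp point (between the pads) lies 163 mm ahead of it; z points along the fingers, y is the line along which they close (so a half turn about z gives the same grasp; the last joint's range is limited). The gripper opens to 88 mm and grips with 3 to 60 N. Pads are 20 mm wide; open, the fingers measure 115 mm over their backs; the gripper's body (75 mm by 178 mm) begins 61 mm behind the grasp point.
Start: joints at [-1.312, 0.423, 1.63, -0, 1.089, -0.019], TCP at [171.419, -601.017, 404.675] pointing down, gripper open.
Joint ranges: [-3, 3], [-0.9, 2.11], [0.09, 2.58], [-1.31, 4.45], [0.11, 2.69], [-2.54, 2.54]. Speed limits (rad/s): [2.39, 2.39, 3.01, 3.14, 3.14, 3.14].

INTERFACE

Orientations are given as a rotation vector (axis times angle).
In Python, from workcell import readout, get_image, ctrl gives the robot as it stands.
- The arm moves only by the tool step_arm, never from a script. Its argument "targets" is a list that holds one entry, the list of rows, each a list of 7 numbers: the shift along the world's x, y, z as a fraction of full scale, then the turn, a rotation vector about the world's x, y, z as a fraction of full scale, then the opening, from 0 (shut) to 1 (fully open). In form: [[[dx, dy, dz, wx, wy, wz, claw], ...]]. A call has exactly 5 rows; each row shifts and turns the commanded pose from where the row before left it; what a row does not reach is not made up. Full scale, the value 1, is 0.05 m for a shift and 4 degrees for a turn. A row lasts 1/8 s, in which the tool goes at most 62.5 mm and 10.7 degrees, less where a joint would pass 70% of its speed; a pose out of reach is approached as far as the arm can. A call with a number of a shift or a turn outside -1 to 1 is refused whole. A call with a gripper value outside its range is refused whole. The fingers move at their own pace and stop on an object; the grip force is fixed at half the most. Time passes only in rows, so rows that do not move let the fingers close, or fill a call up. It gives the time, the measured TCP pose, the force, the opening and the grip force at its end, in the units of the state.
- readout.get_obs(): the state, without advancing time (a new reading comes with each control period).
- get_image(name): name is "side" or "top" or "wrist"; returns a dict with "pixels" (480x640x3 uint8, red, green, blue), "intrinsics" (3x3 intrinsics, pixels), "extrinsics" (4x4, takes a point from world to camera coordinates). Camera axes: x right, y down, z forward; pixel columns grow to the right and rows downward; lengths in mm; the calibration is good to about 2 mm. A picture is of the moment at which its call begins. There is no depth.
- ctrl.close_job(): hands the job in; it is judged then, once.
The state is a dict: "t": time; "qpos": joint angles; "qvel": joint speeds; "joint_torque": joint torques, N m; "ee_pos": TCP position; "orientation": TCP orientation; "ft_force": force on the tool from outside, world axes, zero at the start; "moment": the same for the moment, N m; "width": finger opening in mm; "grasp_force": force on a finger pad.
Only numpy, scipy, OpenCV 4.12 (cv2) and the standard library are available. Lean on these libraries where they do the work, as an engineer would, in place of code of your own. Each camera call takes 0.05 s, during which the arm holds its last target. There are 200 camera calls.

TASK

The drill jig on the plinth is short of one locating pin: take a spare pin from the wooden block, push it fully home in the one empty boss and let go of it, leaving the other pins where they are. Then take the gauge rod from its cradle, slide its stem down the inclined guide tube until the collar stops on the tube's mouth, and draw it right out again. Finish still holding the rod, level and still, with its tip over the middle of the white tile and about 10 cm above it for reading; leave everything else on the bench alone.

Things in the scene. Friction and masses are not known exactly. Their poses are not given: they have to be found in the camera images.
- jig: drill jig: a wooden plinth 150 x 260 x 40 mm with an 8 mm aluminium plate on it, fixed to the bench. Origin at the bench under the plinth; plate top 48 mm up. Carries the bosses at its x = +25 mm, y = +10, +60, +110 mm, and the guide tube at y = -75 mm
- tube: inclined steel guide tube on the jig, 24 mm outside, bore 14 mm, 100 mm long, with a flat mouth flange 34 mm diameter, fixed. Origin at the centre of the mouth (123 mm above the bench). Its x axis points down the bore, 40 degrees below level and back toward the robot's side; its y axis is level; its z axis points outward and downward, square to the bore
- boss_1: one of three like upright bosses on the jig plate (outer diameter 30 mm, height 30 mm, through bore 15 mm), in a row 50 mm apart; which one is empty is for you to find. Origin on its axis at its foot, z up; its top face is 30 mm above the origin. A pin is home when its shoulder rests on that face. 
- boss_2: one of three like upright bosses on the jig plate (outer diameter 30 mm, height 30 mm, through bore 15 mm), in a row 50 mm apart; which one is empty is for you to find. Origin on its axis at its foot, z up; its top face is 30 mm above the origin. A pin is home when its shoulder rests on that face. 
- boss_3: one of three like upright bosses on the jig plate (outer diameter 30 mm, height 30 mm, through bore 15 mm), in a row 50 mm apart; which one is empty is for you to find. Origin on its axis at its foot, z up; its top face is 30 mm above the origin. A pin is home when its shoulder rests on that face. 
- pin_1_head (a point): steel pin: shank 12 mm diameter, 28 mm long below a plain round head 20 mm diameter, 45 mm tall (73 mm in all). Site on its axis, 26 mm above the shoulder under the head (54 mm above its foot); own z points up the pin. Stands in a boss from the start: leave it
- pin_2_head (a point): steel pin: shank 12 mm diameter, 28 mm long below a plain round head 20 mm diameter, 45 mm tall (73 mm in all). Site on its axis, 26 mm above the shoulder under the head (54 mm above its foot); own z points up the pin. Stands in a boss from the start: leave it
- pin_3_head (a point): steel pin: shank 12 mm diameter, 28 mm long below a plain round head 20 mm diameter, 45 mm tall (73 mm in all). Site on its axis, 26 mm above the shoulder under the head (54 mm above its foot); own z points up the pin. A spare, upright in the wooden block
- pin_4_head (a point): steel pin: shank 12 mm diameter, 28 mm long below a plain round head 20 mm diameter, 45 mm tall (73 mm in all). Site on its axis, 26 mm above the shoulder under the head (54 mm above its foot); own z points up the pin. A spare, upright in the wooden block
- pin_block: wooden block 130 x 50 x 36 mm with two 15 mm holes, 35 mm either side of its middle along its x, that hold the spare pins upright, shoulders on its top. Fixed, origin at the middle of its underside
- rod: gauge rod, 205 mm long, about 0.22 kg: square steel handle 16 x 16 x 100 mm, round collar 28 mm diameter 10 mm thick, then a marked stem 10 mm diameter, 95 mm long, with a bevelled tip. Lies level in its cradle. Origin on the rod's axis at the balance, in the handle (handle from x = -60 to +40 mm, collar +40 to +50, stem +50 to +145). x points along the stem to the tip, z up as it lies
- rod_grip (a point): good place to grip the handle, the rod's origin; sides of the handle are 8 mm from it in y and z; 55 mm above the bench as it lies. Axes as the rod
- rod_collar (a point): centre of the collar's face on the stem side (the face that stops on the tube's mouth), x = +50 mm on the rod. Axes as the rod
- rod_tip (a point): end of the stem, x = +145 mm on the rod. Axes as the rod
- cradle: wooden cradle, base 220 x 60 x 10 mm, with two forked posts 36 mm wide and 12 mm thick that carry the rod, at rod x = -52 (handle, fork top 59 mm up) and +100 mm (stem, fork top 62 mm up). Slots open upward. Fixed; x as the rod's, origin on the bench below the rod's origin
- tile_mid (a point): middle of the top face of the white glazed reading tile, 100 x 100 x 8 mm, flat on the bench, fixed
- bottle: loose bystander, leave alone: white plastic bottle, 60 mm diameter, 150 mm tall; origin at its foot
- jar: loose bystander, leave alone: glass jar with metal lid, 70 mm diameter, 85 mm tall; origin at its foot
- stone_1: loose bystander, leave alone: grey pebble, 68 mm across, 40 mm tall; origin at its foot
- stone_2: loose bystander, leave alone: pale pebble, 52 mm across, 30 mm tall; origin at its foot
- brush: loose bystander, leave alone: paint brush lying flat
- screwdriver: loose bystander, leave alone: screwdriver lying flat
- mug: loose bystander, leave alone: blue mug, 80 mm diameter, 90 mm tall; origin at its foot
Mind the look-alikes: they are no part of the job. Of the things that look like the rod, the smaller one is meant.

How it is judged:
By the outcome, as a careful person would: the job done as asked, in the order asked, and still so for the second after the job is handed in, while the arm keeps its last pose, push and grip.
It also fails if it takes over 67 s, if anything falls off the work surface, if the arm or the gripper's body presses on something with over 40 N, if the wrist force passes 120 N, or if a joint passes its speed limit or range.

## Working session

There is one attempt and no reset: what is moved stays moved. The work goes in short steps, Python scripts to look and compute and a tool call to move; the robot and the scene stay as the last step left them, time stands still between calls to the robot, and variables do not carry over. Pictures are saved under pics/ and viewed, at most 10 in all, crops included, and the job is handed in when it is done.

Besides the shell and the picture viewer there is one more tool, called after ">>>" as a command line: name --argument value ..., lists and objects as JSON in quotes. step_arm: Moves the arm, as the interface text tells. Shift numbers are shares of 0.05 m and turn numbers shares of 4 degrees, none past 1 either way. Its arguments: {"type":"object","properties":{"targets":{"type":"array"}},"required":["targets"]}

```bash
mkdir -p pics; cat > h.py <<'E'
import numpy as np, cv2
from workcell import readout, get_image, ctrl
def snap(n,f):
    d=get_image(n); cv2.imwrite(f'pics/{f}.png',d['pixels'][:,:,::-1]); np.savez(f'pics/{f}.npz',K=d['intrinsics'],E=d['extrinsics'],p=d['pixels']); return d
def load(f):
    return np.load(f'pics/{f}.npz')
def ray(f,uv,z):
    d=load(f);E=d['E'];R,t=E[:3,:3],E[:3,3];c=-R.T@t
    v=R.T@np.linalg.inv(d['K'])@np.array([uv[0],uv[1],1.]); return c+v*(z-c[2])/v[2]
def cam(f):
    E=load(f)['E'];return -E[:3,:3].T@E[:3,3]
def proj(f,P):
    d=load(f);q=d['E'][:3,:3]@np.array(P,float)+d['E'][:3,3];q=d['K']@q;return (q/q[2])[:2]
E
python3 - <<'E'
from h import *
for n in('side','top'):
    snap(n,n+'0');print(n,cam(n+'0'),load(n+'0')['E'][:3,:3].round(2))
print(readout.get_obs())
E
```

```text
side [-165.06152542  872.88917616  804.2846228 ] [[-0.83 -0.56 -0.01]
 [-0.3   0.45 -0.84]
 [ 0.48 -0.69 -0.54]]
top [ 351.81113351  -35.14841649 1429.63755011] [[-0.02 -1.    0.  ]
 [-1.    0.02 -0.07]
 [ 0.07 -0.   -1.  ]]
{'t': 0.1, 'qpos': array([-1.31200306e+00,  4.23743695e-01,  1.63060761e+00, -3.31392680e-05,
        1.08857569e+00, -1.90099416e-02]), 'qvel': array([-0.00069193, -0.00323604, -0.00360604,  0.00037752, -0.00223717,
        0.00024422]), 'joint_torque': array([ 2.12037362e-04, -5.45612383e+01, -2.74325448e+01,  6.45276485e-02,
        1.87561742e-02, -2.46568897e-05]), 'ee_pos': array([ 171.35329558, -600.79079729,  403.99454534]), 'orientation': array([-3.11002306e+00, -4.34811409e-01,  2.96335496e-04]), 'ft_force': array([ 0.85911116,  0.07446943, -1.03308148]), 'moment': array([-0.0551009 ,  0.01831822,  0.02215692]), 'grasp_force': 0.0, 'width': 87.50288349850669}
```

View pics/top0.png

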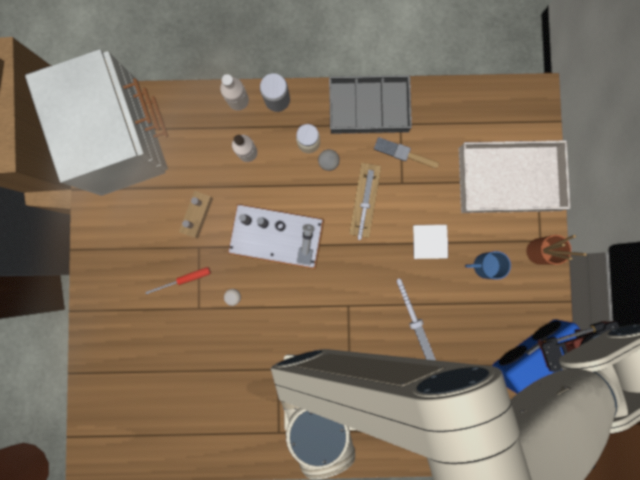

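View pics/side0.png

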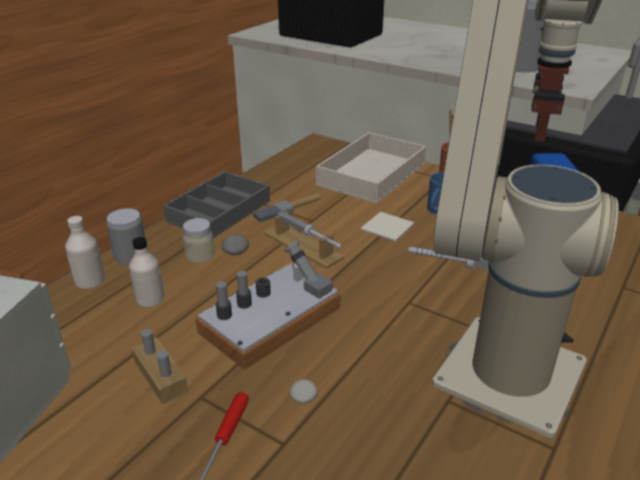

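Candidates, in top-view pixels:
- **Spare pins:** in the block at (196,202) and (187,224). The look-alikes are the jig pins at (245,219) and (262,223), which stay put.
- **Empty boss:** (280,226).
- **Rods:** the smaller one is in the cradle at about (366,202). The larger look-alike lies on the bench at (415,320).

I'll check this choice in one close crop.

```bash
python3 - <<'E'
from h import *
p=load('top0')['p'][:,:,::-1]
c=p[150:292,175:460]; cv2.imwrite('pics/c0.png',cv2.resize(c,(798,398),interpolation=cv2.INTER_CUBIC))
for n,uv,z in [('pinA',(196,202),81),('pinB',(187,224),81),('empty',(280,226),78),('b2',(262,223),123),('b3',(245,219),123),('tile',(430,241),8),('rod',(369,185),55),('tip',(361,238),55)]: print(n,ray('top0',uv,z).round(0))
E
```

```text
pinA [557. 345.  81.]
pinB [494. 370.  81.]
empty [484. 107.  78.]
b2 [488. 151. 123.]
b3 [500. 198. 123.]
tile [ 437. -334.    8.]
rod [ 601. -152.   55.]
tip [ 446. -125.   55.]
```

View pics/c0.png

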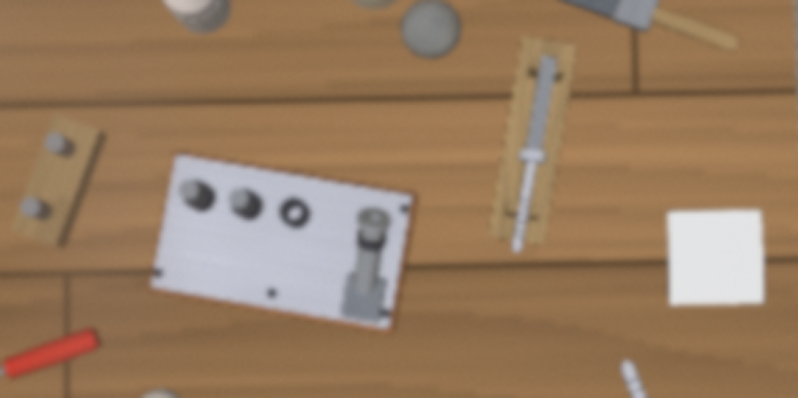

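The crop confirms it: bosses 2 and 3 hold pins, at crop (245,203) and (197,194). The boss at crop (294,212), next to the tube, is empty. The small rod is in the cradle, handle end at crop (549,57) and tip at (517,250). The spare pins are at crop (55,142) and (33,207). I'm moving above pin A.

>>> step_arm --targets '[[[0.9, 0.9, 0, 0, 0, 1, 0.6], [0.9, 0.95, 0, 0, 0, 1, 0.6], [0.9, 0.95, 0, 0, 0, 1, 0.6], [0.9, 0.95, 0, 0, 0, 1, 0.6], [0.9, 0.95, 0, 0, 0, 1, 0.6]]]'

```text
t: 0.72
ee_pos: [388.6, -373.7, 404.5]
orientation: [-2.987, -0.972, 0.0]
ft_force: [1.0, 0.2, -0.9]
width: 52.3
grasp_force: 0.0
```

>>> step_arm --targets '[[[0.64, 0.95, 0, 0, 0, 1, 0.6], [0.64, 0.95, 0, 0, 0, 1, 0.6], [0.64, 0.95, 0, 0, 0, 1, 0.6], [0.64, 0.95, 0, 0, 0, 1, 0.6], [0.64, 0.95, 0, 0, 0, 1, 0.6]]]'

```text
t: 1.35
ee_pos: [548.3, -136.1, 404.5]
orientation: [-2.773, -1.476, 0.0]
ft_force: [-0.4, -0.2, 0.3]
width: 52.9
grasp_force: 0.0
```

>>> step_arm --targets '[[[0, 0.95, 0, 0, 0, 1, 0.6], [0, 0.95, 0, 0, 0, 1, 0.6], [0, 0.95, 0, 0, 0, 1, 0.6], [0, 0.95, 0, 0, 0, 1, 0.6], [0, 0.95, 0, 0, 0, 1, 0.6]]]'

```text
t: 1.98
ee_pos: [547.2, 101.2, 404.4]
orientation: [-2.475, -1.935, 0.001]
ft_force: [0.5, 0.4, 1.8]
width: 52.7
grasp_force: 0.0
```

>>> step_arm --targets '[[[0, 0.95, -0.3, 0, 0, 0.75, 0.6], [0, 0.95, -0.3, 0, 0, 0, 0.6], [0, 0.95, -0.3, 0, 0, 0, 0.6], [0, 0.9, -0.3, 0, 0, 0, 0.6], [0, 0, 0, 0, 0, 0, 0.6]]]'

```text
t: 2.6
ee_pos: [546.7, 289.5, 343.0]
orientation: [-2.421, -2.0, 0.004]
ft_force: [-0.3, -1.1, 0.2]
width: 52.8
grasp_force: 0.0
```

```bash
python3 - <<'E'
from h import *
from scipy.spatial.transform import Rotation as Ro
snap('wrist','w1');o=readout.get_obs();print(o['ee_pos'],o['orientation'],o['t'],o['qpos'],o['width']);print(cam('w1'),Ro.from_rotvec(o['orientation']).as_matrix().round(3))
f=lambda u,v:(175+u/2.8,150+v/2.8)
J=[ray('top0',f(*q),48) for q in[(177,154),(415,193),(392,328),(150,288)]]
c=np.mean(J,0);y=(J[0]-J[1]+J[3]-J[2]);y/=np.linalg.norm(y);x=np.cross(y,[0,0,1]);print('jig',c,x)
for yy in(10,60,110):print(c+25*x+yy*y)
T=[ray('top0',f(*q),8) for q in[(668,210),(762,209),(765,303),(669,305)]];print('tile',np.mean(T,0))
print('rod',ray('top0',f(549,57),58),ray('top0',f(517,250),55),'mouth',ray('top0',f(373,213),123))
for n in((557,345,81),(494,370,81)):print(proj('w1',n))
E
```

```text
[546.99445908 288.08569115 343.58909209] [-2.42288947 -1.99938326  0.00323901] 2.65 [ 4.65546775e-01  4.86196662e-01  1.68812502e+00 -2.42743554e-04
  9.69340522e-01  6.56635290e-01] 52.72979475494601
[560.45935843 358.11830911 321.3494584 ] [[ 0.19   0.982 -0.002]
 [ 0.982 -0.19  -0.001]
 [-0.001 -0.002 -1.   ]]
jig [457.80798179 121.07834559  48.        ] [ 0.98332518 -0.18185596  0.        ]
[484.20967089 126.3651984   48.        ]
[493.30246888 175.53145741  48.        ]
[502.39526687 224.69771642  48.        ]
tile [ 434.60154994 -335.6366875     8.        ]
rod [ 643.04051332 -158.45741623   58.        ] [ 442.73030695 -120.58830065   55.        ] mouth [477.43104946  24.27190724 123.        ]
[318.9660485  168.10892545]
[219.44648677 148.78016306]
```

View pics/w1.png

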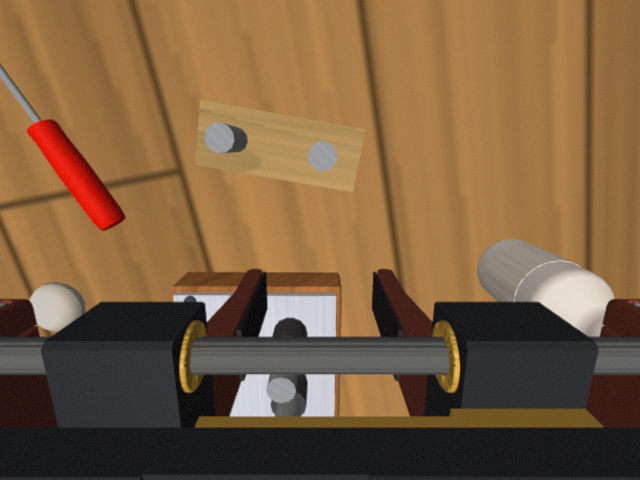

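The wrist view shows the spare pin tops at (322,156) for A and (219,137) for B, with the jig behind the gripper. Next I'll locate the pin from this view.

```bash
python3 - <<'E'
from h import *
for uv in((322,156),(219,137)):print(ray('w1',uv,81))
print('wrist boss pin', ray('w1',(281,390),123))
g=lambda a,b:np.linalg.norm(ray('top0',(175+a[0]/2.8,150+a[1]/2.8),48)-ray('top0',(175+b[0]/2.8,150+b[1]/2.8),48))
print(g((177,154),(415,193)),g((177,154),(150,288)))
o=readout.get_obs();print(o['ee_pos'],o['qvel'])
E
```

```text
[560.50829042 352.45883929  81.        ]
[495.67574092 377.38437067  81.        ]
wrist boss pin [505.4825329  209.78676452 123.        ]
251.46049044523178 142.1231784749106
[546.99445908 288.08569115 343.58909209] [-0.03522292 -0.0255975   0.0119515  -0.00564471  0.00366293 -0.00671249]
```

>>> step_arm --targets '[[[0.14, 0.65, 0, 0, 0, 0, 0.6], [0.13, 0.64, 0, 0, 0, 0, 0.6], [0, 0, -0.4, 0, 0, 0, 0.6], [0, 0, -0.4, 0, 0, 0, 0.6], [0, 0, 0, 0, 0, 0, 0.6]]]'

```text
t: 3.28
ee_pos: [560.2, 349.7, 301.9]
orientation: [-2.426, -1.995, 0.009]
ft_force: [-0.7, -0.0, 0.3]
width: 52.9
grasp_force: 0.0
```

>>> step_arm --targets '[[[0, 0, 0, 0, 0, 0, 0.6], [0, 0, 0, 0, 0, 0, 0.6], [0, 0, 0, 0, 0, 0, 0.6], [0, 0, 0, 0, 0, 0, 0.6], [0, 0, 0, 0, 0, 0, 0.6]]]'

```text
t: 3.9
ee_pos: [561.0, 351.7, 304.8]
orientation: [2.425, 1.997, 0.0]
ft_force: [0.1, 0.5, -1.1]
width: 52.8
grasp_force: 0.0
```

>>> step_arm --targets '[[[0, 0.02, -0.5, 0, 0, 0, 0.6], [0, 0, -0.5, 0, 0, 0, 0.6], [0, 0, -0.4, 0, 0, 0, 0.6], [0, 0, -0.2, 0, 0, 0, 0.6], [0, 0, 0, 0, 0, 0, 0.6]]]'

```text
t: 4.53
ee_pos: [561.0, 352.6, 224.0]
orientation: [-2.425, -1.996, 0.002]
ft_force: [1.2, 0.7, 0.0]
width: 52.9
grasp_force: 0.0
```

>>> step_arm --targets '[[[0, 0, 0, 0, 0, 0, 0.6], [0, 0, 0, 0, 0, 0, 0.6], [0, 0, 0, 0, 0, 0, 0], [0, 0, 0, 0, 0, 0, 0], [0, 0, 0, 0, 0, 0, 0]]]'

```text
t: 5.15
ee_pos: [561.1, 352.7, 224.8]
orientation: [2.426, 1.996, 0.0]
ft_force: [-0.9, -0.1, 0.5]
width: 26.0
grasp_force: 0.0
```

>>> step_arm --targets '[[[0, 0, 0, 0, 0, 0, 0], [0, 0, 0, 0, 0, 0, 0], [0, 0, 0, 0, 0, 0, 0], [0, 0, 0, 0, 0, 0, 0], [0, 0, 0, 0, 0, 0, 0]]]'

```text
t: 5.78
ee_pos: [561.0, 352.7, 224.7]
orientation: [-2.426, -1.997, -0.0]
ft_force: [-0.9, -0.1, 0.1]
width: 19.8
grasp_force: 30.0
```

>>> step_arm --targets '[[[0, 0, 0.4, 0, 0, 0, 0], [0, 0, 0.6, 0, 0, 0, 0], [0, 0, 0.8, 0, 0, 0, 0], [0, 0, 0.6, 0, 0, 0, 0], [0, 0, 0.4, 0, 0, 0, 0]]]'

```text
t: 6.4
ee_pos: [561.2, 352.7, 367.5]
orientation: [2.425, 1.996, 0.004]
ft_force: [0.7, -0.4, -1.6]
width: 19.6
grasp_force: 30.0
```

>>> step_arm --targets '[[[-0.2, -0.5, 0, 0, 0, 0, 0], [-0.22, -0.8, 0, 0, 0, 0, 0], [-0.2, -0.8, 0, 0, 0, 0, 0], [-0.2, -0.8, 0, 0, 0, 0, 0], [-0.2, -0.8, 0, 0, 0, 0, 0]]]'

```text
t: 7.02
ee_pos: [509.4, 166.4, 364.9]
orientation: [-2.425, -1.997, 0.0]
ft_force: [0.2, -0.0, -0.8]
width: 19.6
grasp_force: 30.0
```

>>> step_arm --targets '[[[-0.2, -0.8, 0, 0, 0, 0, 0], [-0.2, -0.8, 0, 0, 0, 0, 0], [-0.2, -0.6, 0, 0, 0, 0, 0], [-0.1, -0.3, 0, 0, 0, 0, 0], [0, 0, 0, 0, 0, 0, 0]]]'

```text
t: 7.65
ee_pos: [475.0, 42.2, 364.9]
orientation: [-2.427, -1.995, -0.0]
ft_force: [0.6, 0.1, -1.4]
width: 19.9
grasp_force: 30.0
```

>>> step_arm --targets '[[[0, 0, 0, 0, 0, 0, 0], [0, 0, 0, 0, 0, 0, 0], [0, 0, 0, 0, 0, 0, 0], [0, 0, 0, 0, 0, 0, 0], [0, 0, 0, 0, 0, 0, 0]]]'

```text
t: 8.28
ee_pos: [475.1, 42.8, 364.6]
orientation: [-2.425, -1.997, 0.0]
ft_force: [0.2, -0.5, -1.6]
width: 19.7
grasp_force: 30.0
```

```bash
python3 - <<'E'
from h import *
snap('wrist','w2');o=readout.get_obs();print(o['ee_pos'],o['orientation'],o['t'],o['width'],cam('w2'))
E
```

```text
[475.04826774  42.73468774 364.63565166] [-2.42540637e+00 -1.99665493e+00  1.22166973e-04] 8.325 19.646566203780313 [489.04387506 111.35854168 343.09649662]
```

View pics/w2.png

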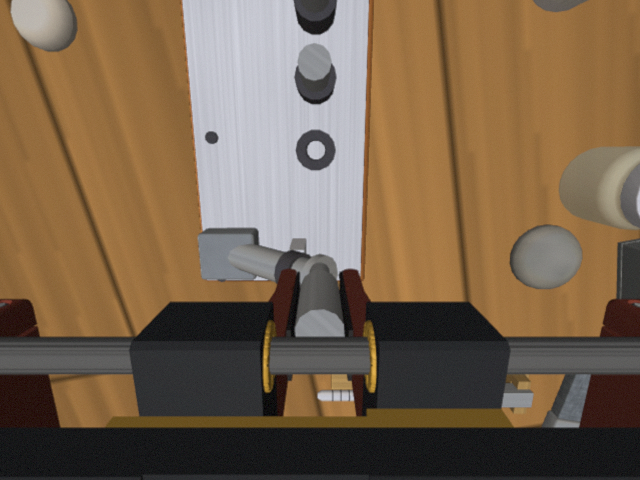

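The wrist view shows the empty boss's ring centre at (315.5,150), pin 2's head at (314,60), and the held pin upright in the fingers at about (320,315).

```bash
python3 - <<'E'
from h import *
p=load('w2')['p'];g=p[:,:,::-1].max(2);m=(g<110).astype(np.uint8);m[:120]=0;m[185:]=0;m[:,:280]=0;m[:,350:]=0
cs,h=cv2.findContours(m,cv2.RETR_CCOMP,cv2.CHAIN_APPROX_NONE)
for c in cs:
    if len(c)>25:(x,y),r=cv2.minEnclosingCircle(c);print(x,y,r,ray('w2',(x,y),78))
print('pin2',ray('w2',(314,60),123))
a,b=ray('w2',(371,5),48),ray('w2',(363.5,270),48);print('right edge',a,b)
a,b=ray('w2',(185,20),48),ray('w2',(199,210),48);print('left edge',a,b)
print('pin tip pred',proj('w2',(475,42.7,364.6-217)))
E
```

```text
315.1375427246094 149.61891174316406 20.050552368164062 [485.53906784 110.79910604  78.        ]
315.5 149.85000610351562 10.453442573547363 [485.76941186 110.58581003  78.        ]
pin2 [495.22626361 160.09021042 123.        ]
right edge [546.3292252  205.18103244  48.        ] [ 5.07362282e+02 -1.86508986e-01  4.80000000e+01]
left edge [407.36956363 222.25867133  48.        ] [377.57954254  80.60882756  48.        ]
pin tip pred [318.57212807 269.78715458]
```

>>> step_arm --targets '[[[0.1, 0.66, 0, 0, 0, 0, 0], [0.11, 0.7, 0, 0, 0, 0, 0], [0, 0, -0.4, 0, 0, 0, 0], [0, 0, -0.4, 0, 0, 0, 0], [0, 0, -0.3, 0, 0, 0, 0]]]'

```text
t: 8.95
ee_pos: [485.5, 110.7, 308.9]
orientation: [-2.425, -1.997, 0.001]
ft_force: [-0.6, -0.2, -1.2]
width: 19.3
grasp_force: 30.0
```

>>> step_arm --targets '[[[0, 0, 0, 0, 0, 0, 0], [0, 0, 0, 0, 0, 0, 0], [0, 0, 0, 0, 0, 0, 0], [0, 0, 0, 0, 0, 0, 0], [0, 0, 0, 0, 0, 0, 0]]]'

```text
t: 9.57
ee_pos: [485.6, 110.7, 310.0]
orientation: [2.425, 1.996, 0.001]
ft_force: [0.4, 0.8, -1.3]
width: 19.8
grasp_force: 30.0
```

```bash
python3 - <<'E'
from h import *
snap('side','s2');o=readout.get_obs();print(o['ee_pos'],o['orientation'],o['t'])
p=load('s2')['p'][:,:,::-1];c=p[200:350,190:350];cv2.imwrite('pics/s2c.png',cv2.resize(c,(640,600),interpolation=cv2.INTER_CUBIC))
for z in(48,78):print((proj('s2',(485.7,110.7,z))-[190,200])*4)
E
```

```text
[485.60027366 110.67548727 309.92069872] [2.42542611e+00 1.99641236e+00 6.49436744e-04] 9.625
[287.85019764 372.93333417]
[284.71263271 325.45718123]
```

View pics/s2c.png

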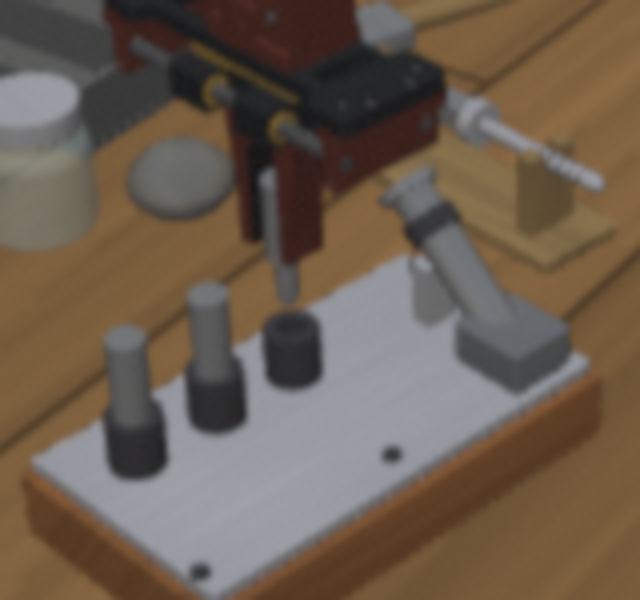

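The side crop shows the pin foot at (289,300), straight above the boss mouth at (291,325). I'm lowering it.

>>> step_arm --targets '[[[0, 0, -0.2, 0, 0, 0, 0], [0, 0, -0.16, 0, 0, 0, 0], [0, 0, -0.1, 0, 0, 0, 0], [0, 0, 0, 0, 0, 0, 0], [0, 0, 0, 0, 0, 0, 0]]]'

```text
t: 10.25
ee_pos: [485.6, 110.7, 286.7]
orientation: [2.426, 1.997, 0.0]
ft_force: [1.0, 0.6, -2.2]
width: 19.5
grasp_force: 30.0
```

>>> step_arm --targets '[[[0, 0, -0.16, 0, 0, 0, 0], [0, 0, -0.14, 0, 0, 0, 0], [0, 0, -0.06, 0, 0, 0, 0], [0, 0, -0.04, 0, 0, 0, 0], [0, 0, 0, 0, 0, 0, 0]]]'

```text
t: 10.88
ee_pos: [485.6, 110.7, 266.7]
orientation: [2.426, 1.997, 0.0]
ft_force: [-0.2, 0.3, -2.0]
width: 19.7
grasp_force: 30.0
```

>>> step_arm --targets '[[[0, 0, -0.03, 0, 0, 0, 0], [0, 0, -0.02, 0, 0, 0, 0], [0, 0, -0.02, 0, 0, 0, 0], [0, 0, 0, 0, 0, 0, 0], [0, 0, 0, 0, 0, 0, 0]]]'

```text
t: 11.5
ee_pos: [485.7, 110.8, 266.0]
orientation: [2.425, 1.996, 0.002]
ft_force: [-10.1, -0.8, 35.3]
width: 19.6
grasp_force: 30.0
```

Contact at the home height with 35 N upward, so the shoulder is seated. Now I release and retreat.

>>> step_arm --targets '[[[0, 0, 0.02, 0, 0, 0, 0], [0, 0, 0, 0, 0, 0, 0.5], [0, 0, 0, 0, 0, 0, 0.5], [0, 0, 0, 0, 0, 0, 0.5], [0, 0, 0, 0, 0, 0, 0.5]]]'

```text
t: 12.12
ee_pos: [485.5, 110.6, 263.9]
orientation: [-2.425, -1.996, 0.001]
ft_force: [0.4, -0.6, 0.6]
width: 43.8
grasp_force: 0.0
```

>>> step_arm --targets '[[[0, 0, 0.3, 0, 0, 0, 0.5], [0, 0, 0.5, 0, 0, 0, 0.5], [0, 0, 0.6, 0, 0, 0, 0.5], [0, 0, 0.4, 0, 0, 0, 0.5], [0, 0, 0, 0, 0, 0, 0.5]]]'

```text
t: 12.75
ee_pos: [486.1, 110.8, 356.3]
orientation: [2.424, 1.995, 0.006]
ft_force: [0.5, 0.2, -1.0]
width: 44.1
grasp_force: 0.0
```

```bash
python3 - <<'E'
from h import *
snap('side','s3');o=readout.get_obs();print(o['ee_pos'],o['width'],o['t'])
p=load('s3')['p'][:,:,::-1];c=p[180:355,190:390];cv2.imwrite('pics/s3c.png',cv2.resize(c,(680,595),interpolation=cv2.INTER_CUBIC))
E
```

```text
[485.60746277 110.68682252 355.09635839] 43.948011791942655 12.8
```

View pics/s3c.png

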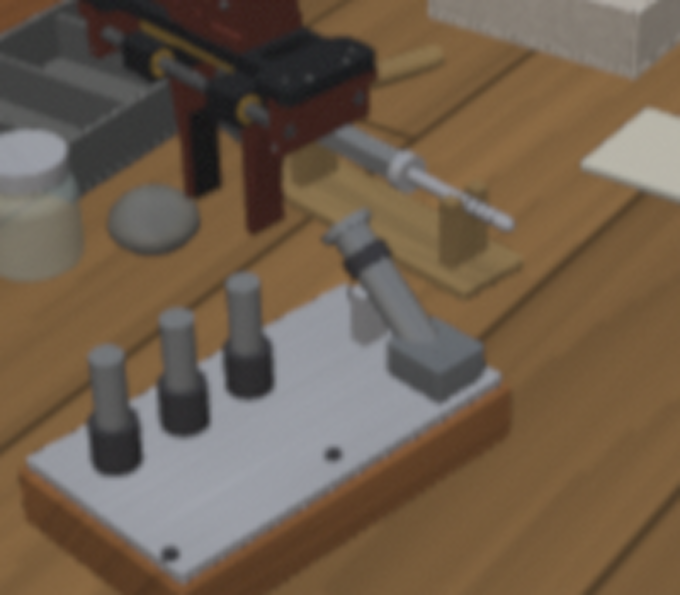

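The crop shows three pins seated at equal height, with the new one at (243,335). Now the rod. I'll grip the handle with the tool leaning 40°, so the tool hangs straight down when the rod is at the tube's slope. First I turn and move over the rod for a close look.

>>> step_arm --targets '[[[0.02, -0.2, 0, 0, 0, -1, 0.8], [0.02, -0.2, 0, 0, 0, -1, 0.8], [0.02, -0.2, 0, 0, 0, -1, 0.8], [0.02, -0.2, 0, 0, 0, -1, 0.8], [0.02, -0.2, 0, 0, 0, -1, 0.8]]]'

```text
t: 13.42
ee_pos: [490.2, 60.3, 353.1]
orientation: [-2.736, -1.541, 0.003]
ft_force: [0.0, 0.2, 0.3]
width: 70.3
grasp_force: 0.0
```

>>> step_arm --targets '[[[0.02, -0.25, 0, 0, 0, -1, 0.8], [0.02, -0.25, 0, 0, 0, -1, 0.8], [0.02, -0.25, 0, 0, 0, -1, 0.8], [0.02, -0.25, 0, 0, 0, -1, 0.8], [0.02, -0.25, 0, 0, 0, -1, 0.8]]]'

```text
t: 14.05
ee_pos: [495.2, -2.2, 353.1]
orientation: [-2.963, -1.043, 0.003]
ft_force: [0.2, -0.4, 0.2]
width: 70.1
grasp_force: 0.0
```

>>> step_arm --targets '[[[0.02, -0.25, 0, 0, 0, -1, 0.8], [0.02, -0.25, 0, 0, 0, -1, 0.8], [0.02, -0.25, 0, 0, 0, -1, 0.8], [0.02, -0.25, 0, 0, 0, -1, 0.8], [0.02, -0.25, 0, 0, 0, -1, 0.8]]]'

```text
t: 14.68
ee_pos: [500.1, -64.7, 353.0]
orientation: [-3.099, -0.513, 0.003]
ft_force: [-0.3, 1.1, -0.2]
width: 70.3
grasp_force: 0.0
```

>>> step_arm --targets '[[[0.04, -0.28, 0, 0, 0, -1, 0.8], [0.04, -0.28, 0, 0, 0, -1, 0.8], [0.04, -0.28, 0, 0, 0, -1, 0.8], [0.04, -0.28, 0, 0, 0, -1, 0.8], [0.04, -0.28, 0, 0, 0, -1, 0.8]]]'

```text
t: 15.3
ee_pos: [510.2, -134.7, 353.0]
orientation: [-3.141, 0.033, 0.003]
ft_force: [-0.0, -0.6, -0.1]
width: 70.6
grasp_force: 0.0
```

>>> step_arm --targets '[[[0, 0, 0, 0, 0, -1, 0.8], [0, 0, 0, 0, 0, -1, 0.8], [0, 0, 0, 0, 0, -0.4, 0.8], [0, 0, 0, 0, 0, 0, 0.8], [0, 0, 0, 0, 0, 0, 0.8]]]'

```text
t: 15.92
ee_pos: [510.5, -134.3, 353.9]
orientation: [-3.128, 0.291, 0.001]
ft_force: [0.3, 0.3, -0.0]
width: 70.2
grasp_force: 0.0
```

```bash
python3 - <<'E'
from h import *
snap('wrist','w3');o=readout.get_obs();print(o['ee_pos'],o['orientation'],o['t'],o['qpos'],cam('w3'))
E
```

```text
[ 510.50908789 -134.28564571  354.01825592] [-3.12799178e+00  2.91369860e-01  4.22837626e-04] 15.975 [-2.79763114e-01  3.50540549e-01  1.88344797e+00  1.09931086e-05
  9.07879733e-01  1.47678876e+00] [ 578.86817471 -145.91519714  332.37472641]
```

View pics/w3.png

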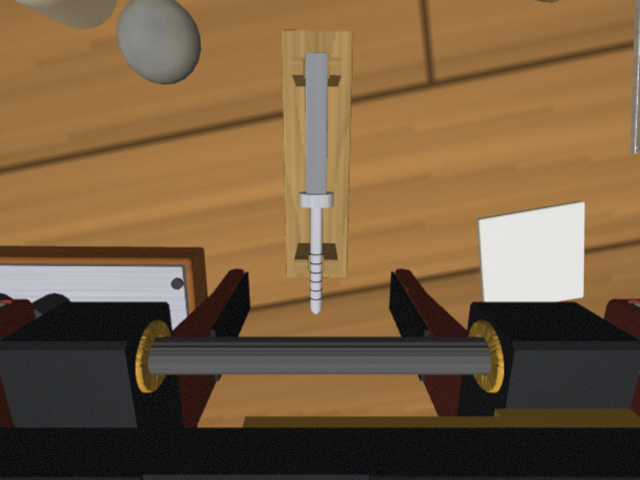

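The wrist view shows the rod upright in the frame: handle end (317,53), collar (317,200), tip (317,311). It lines up with the jaws, and the tile is at right.

```bash
cat > geo.py <<'E'
from h import *
from scipy.spatial.transform import Rotation as Ro
def todo(G,d,al,o=None):
    """rod tip horizontal dir d, tool leaning al deg toward d; TCP needed for grasp pt G"""
    o=o or readout.get_obs()
    zt=np.array([d[0]*np.sin(np.radians(al)),d[1]*np.sin(np.radians(al)),-np.cos(np.radians(al))])
    y=np.array([d[1],-d[0],0.]); y=y if Ro.from_rotvec(o['orientation']).as_matrix()[:,1]@y>0 else -y
    Rt=np.c_[np.cross(y,zt),y,zt]
    dr=Ro.from_matrix(Rt@Ro.from_rotvec(o['orientation']).as_matrix().T).as_rotvec()
    T=np.array(G)-163*zt
    print('t',o['t'],'tcp target',T.round(1),'shift u',((T-o['ee_pos'])/50).round(3),'turn u',(np.degrees(dr)/4).round(2)); return T
E
python3 - <<'E'
from geo import *
e=ray('w3',(316.5,53),63);c=ray('w3',(316.5,192.5),63);t=ray('w3',(316.5,313),55);print(e,c,t,np.linalg.norm(e-c))
d=(t-e);d[2]=0;print(np.linalg.norm(d));d/=np.linalg.norm(d);print(d)
G=t-145*d;print(G,e+60*d);G=(G+e+60*d)/2;G[2]=55;todo(G,d,40)
E
```

```text
[ 642.1183019  -155.72935961   63.        ] [ 546.03246855 -137.52766274   63.        ] [ 441.81880643 -117.72192925   55.        ] 97.79462735144902
203.8736193038797
[-0.98246892  0.18642643  0.        ]
[ 584.27680047 -144.75376113   55.        ] [ 583.17016644 -144.543774     63.        ]
t 15.975 tcp target [ 686.7 -164.2  179.9] shift u [ 3.523 -0.598 -3.483] turn u [ 1.85  9.82 -0.02]
```

>>> step_arm --targets '[[[0.48, -0.08, -0.2, 0.18, 0.98, 0, 0.8], [0.48, -0.08, -0.2, 0.18, 0.98, 0, 0.8], [0.48, -0.08, -0.2, 0.18, 0.98, 0, 0.8], [0.48, -0.08, -0.2, 0.18, 0.98, 0, 0.8], [0.48, -0.08, -0.2, 0.18, 0.98, 0, 0.8]]]'

```text
t: 16.6
ee_pos: [631.4, -154.4, 303.8]
orientation: [-3.05, 0.284, 0.539]
ft_force: [-0.4, 0.3, 0.4]
width: 69.9
grasp_force: 0.0
```

>>> step_arm --targets '[[[0.48, -0.08, -0.2, 0.18, 0.98, 0, 0.8], [0.48, -0.08, -0.2, 0.18, 0.98, 0, 0.8], [0.48, -0.08, -0.2, 0.18, 0.98, 0, 0.8], [0.48, -0.08, -0.2, 0.18, 0.98, 0, 0.8], [0.48, -0.08, -0.2, 0.18, 0.98, 0, 0.8]]]'

```text
t: 17.23
ee_pos: [751.3, -174.4, 253.6]
orientation: [-2.884, 0.269, 1.05]
ft_force: [-1.1, 0.5, -0.2]
width: 70.3
grasp_force: 0.0
```

>>> step_arm --targets '[[[0, 0, 0, 0, 0, 0, 0.8], [0, 0, 0, 0, 0, 0, 0.8], [0, 0, 0, 0, 0, 0, 0.8], [0, 0, 0, 0, 0, 0, 0.8], [0, 0, 0, 0, 0, 0, 0.8]]]'

```text
t: 17.85
ee_pos: [750.4, -174.3, 254.9]
orientation: [-2.886, 0.27, 1.045]
ft_force: [-0.3, 0.3, -0.4]
width: 70.4
grasp_force: 0.0
```

```bash
python3 - <<'E'
from geo import *
todo((583.7,-144.6,55),(-.9825,.1864),40);print(readout.get_obs()['qpos'])
E
```

```text
t 17.85 tcp target [ 686.6 -164.1  179.9] shift u [-1.275  0.204 -1.5  ] turn u [ 0.05  0.04 -0.03]
[-0.23777545  0.94316442  1.1013132  -0.03679882  1.79100809  1.52446237]
```

>>> step_arm --targets '[[[-0.34, 0.05, -0.4, 0, 0, 0, 0.8], [-0.43, 0.07, -0.5, 0, 0, 0, 0.8], [-0.34, 0.05, -0.4, 0, 0, 0, 0.8], [-0.165, 0.03, -0.2, 0, 0, 0, 0.8], [0, 0, 0, 0, 0, 0, 0.8]]]'

```text
t: 18.48
ee_pos: [686.6, -164.3, 178.9]
orientation: [-2.885, 0.27, 1.048]
ft_force: [-0.1, -0.5, 0.4]
width: 70.5
grasp_force: 0.0
```

>>> step_arm --targets '[[[0, 0, 0, 0, 0, 0, 0.8], [0, 0, 0, 0, 0, 0, 0], [0, 0, 0, 0, 0, 0, 0], [0, 0, 0, 0, 0, 0, 0], [0, 0, 0, 0, 0, 0, 0]]]'

```text
t: 19.1
ee_pos: [686.8, -164.3, 179.2]
orientation: [-2.886, 0.27, 1.047]
ft_force: [1.0, -1.0, -0.3]
width: 33.4
grasp_force: 0.0
```

>>> step_arm --targets '[[[0, 0, 0, 0, 0, 0, 0], [0, 0, 0, 0, 0, 0, 0], [0, 0, 0, 0, 0, 0, 0], [0, 0, 0, 0, 0, 0, 0], [0, 0, 0, 0, 0, 0, 0]]]'

```text
t: 19.73
ee_pos: [686.8, -164.3, 179.2]
orientation: [-2.886, 0.27, 1.047]
ft_force: [0.1, 0.5, -0.2]
width: 16.0
grasp_force: 30.0
```

```bash
python3 - <<'E'
from geo import *
todo((583.7,-144.6,55),(-.9825,.1864),40)
E
```

```text
t 19.725 tcp target [ 686.6 -164.1  179.9] shift u [-0.003  0.004  0.014] turn u [ 0.05  0.03 -0.03]
```

Gripped at 16 mm. Next I lift, swing to the slope angle and stop beside the tube to look at its mouth.

>>> step_arm --targets '[[[0, 0, 0.3, 0, 0, 0, 0], [0, 0, 0.6, 0, 0, 0, 0], [0, 0, 0.9, 0, 0, 0, 0], [0, 0, 1, 0, 0, 0, 0], [0, 0, 1, 0, 0, 0, 0]]]'

```text
t: 20.35
ee_pos: [686.6, -164.3, 371.7]
orientation: [-2.886, 0.27, 1.046]
ft_force: [0.2, -0.1, -1.6]
width: 15.6
grasp_force: 30.0
```

>>> step_arm --targets '[[[-0.5, 0.22, 0.2, -0.19, -0.98, 0, 0], [-0.5, 0.22, 0.2, -0.19, -0.98, 0, 0], [-0.5, 0.22, 0.2, -0.19, -0.98, 0, 0], [-0.5, 0.22, 0.2, -0.19, -0.98, 0, 0], [-0.5, 0.22, 0.2, -0.19, -0.98, 0, 0]]]'

```text
t: 20.98
ee_pos: [560.7, -108.9, 420.4]
orientation: [-3.055, 0.288, 0.532]
ft_force: [0.0, 0.4, -0.8]
width: 15.9
grasp_force: 30.0
```

>>> step_arm --targets '[[[-0.5, 0.22, 0.1, -0.19, -0.98, 0, 0], [-0.5, 0.22, 0, -0.19, -0.98, 0, 0], [-0.5, 0.22, 0, -0.19, -0.98, 0, 0], [-0.5, 0.22, 0, -0.19, -0.98, 0, 0], [-0.5, 0.22, 0, -0.19, -0.98, 0, 0]]]'

```text
t: 21.6
ee_pos: [435.6, -54.0, 425.0]
orientation: [3.121, -0.296, 0.006]
ft_force: [0.5, -0.7, -1.9]
width: 16.0
grasp_force: 30.0
```

>>> step_arm --targets '[[[0, 0, 0, 0, 0, 0, 0], [0, 0, 0, 0, 0, 0, 0], [0, 0, 0, 0, 0, 0, 0], [0, 0, 0, 0, 0, 0, 0], [0, 0, 0, 0, 0, 0, 0]]]'

```text
t: 22.22
ee_pos: [437.1, -54.5, 424.0]
orientation: [3.121, -0.296, 0.0]
ft_force: [1.2, 0.5, -2.9]
width: 15.7
grasp_force: 30.0
```

```bash
python3 - <<'E'
from geo import *
snap('wrist','w4');snap('side','s4');snap('top','t4');o=readout.get_obs();print(o['ee_pos'],o['orientation'],o['t'],o['qpos'],o['width'],cam('w4'))
for n in('w4','s4','t4'):print(proj(n,(478,25.5,123)))
a=load('w4')['p'];cv2.imwrite('pics/w4v.png',a[:,:,::-1])
E
```

```text
[436.8910584  -54.3979303  424.02817845] [ 3.12123442e+00 -2.95610842e-01  4.48557532e-04] 22.375 [-0.14906021  0.11996026  2.00153883 -0.00747298  1.01947133  1.61450448] 15.855522853129754 [505.44801038 -66.49574893 402.46999216]
[211.58240497 204.27666872]
[288.50338428 244.73159281]
[307.76469914 225.87425221]
```

View pics/w4.png

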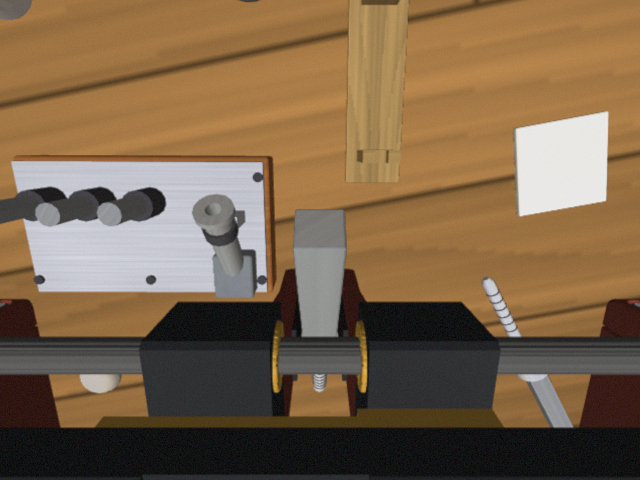

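The wrist view shows the tube mouth's ring centre at about (214,211), the handle at (320,235), the rod tip at (320,388) and the tile at (562,164).

```bash
python3 - <<'E'
from geo import *
p=load('w4')['p'];g=p.max(2)[190:240,185:245];print(g[::2,::2])
for uv in((213,210.5),(214.5,211.5)):print('mouth',ray('w4',uv,123))
print('tile',np.mean([ray('w4',q,8) for q in((515,128),(607,113),(607,200),(519,216))],0))
o=readout.get_obs();R=Ro.from_rotvec(o['orientation']).as_matrix()
R0=Ro.from_rotvec([-2.886,.27,1.047]).as_matrix();T0=np.array([686.8,-164.3,179.2])
dl=R0.T@np.array([-.9825,.1864,0]);tl=R0.T@(np.array([441.8,-117.7,55])-T0)
d=R@dl;tip=o['ee_pos']+R@tl;print('rod dir',d,'pitch',np.degrees(np.arcsin(-d[2])),'tip',tip,proj('w4',tip), 'yaw',np.degrees(np.arctan2(d[1],d[0])))
q=[ray('w4',(213.5,211),123),];print('tube base ray',ray('w4',(234,275),70))
np.savez('grip.npz',dl=dl,tl=tl)
E
```

```text
[[203 206 204 205 204 207 204 204 202 203 204 204 203 206 203 203 204 202
  204 202 200 201 203 201 202 203 202 200 201 204]
 [204 205 205 203 203 203 202 201 199 199 201 198 199 199 202 203 200 202
  203 201 199 198 199 201 198 199 199 199 201 201]
 [209 207 209 209 206 207 210 208 206 208 208 206 190 176 162 148 147 165
  182 193 206 205 207 205 206 206 208 205 203 206]
 [207 205 206 205 207 206 205 205 208 196 163 134 125 124 118 121 126 119
  121 122 137 183 208 206 204 207 205 205 208 207]
 [204 204 205 202 202 203 204 201 167 130 121 121 124 126 121 126 126 120
  121 121 123 125 161 200 200 202 201 200 201 201]
 [211 210 210 209 212 210 202 135 125 120 124 126 125 122 121 127 121 123
  123 125 125 125 125 159 207 206 210 205 206 206]
 [206 206 204 204 205 199 134 125 125 122 122 127 128 123 129 128 123 121
  123 127 122 124 122 125 199 202 202 198 199 201]
 [212 209 210 211 204 142 125 122 121 123 125 126 121 132 139 151 150 136
  120 124 121 124 122 122 158 202 202 202 203 202]
 [212 209 209 207 171 126 124 124 123 125 120  97 109 137 135 149 149 147
  121 123 124 124 121 121 
[... 1689 characters left out ...]
71  56  57  92 125 141 149 146 138
  123  98  57  56  56  53  39  30 100 205 207 208]
 [216 214 214 214 214 213 216 215 216 210  79  60  57  57  63  68  70  57
   60  60  56  58  54  49  42  38 148 212 211 210]
 [206 205 206 206 206 204 205 205 204 206 146  59  67  70  66  63  64  64
   66  72  64  59  56  50  47  54 107 203 204 200]]
mouth [472.86307251  25.71673613 123.        ]
mouth [471.83887841  24.73949739 123.        ]
tile [ 435.23729107 -330.899344      8.        ]
rod dir [-0.75376145  0.14220587 -0.64161701] pitch 39.91250162244877 tip [327.17630586 -33.93242451 168.75178677] [319.25651944 387.4177391 ] yaw 169.31606197060324
tube base ray [398.66118212  39.75827752  70.        ]
```

>>> step_arm --targets '[[[0.6, 0.1, 0, 0, 0, 0, 0], [0.9, 0.2, 0, 0, 0, 0, 0], [0.9, 0.3, 0, 0, 0, 0, 0], [0.9, 0.3, -0.07, 0, 0, 0, 0], [0.54, 0.12, -0.07, 0, 0, 0, 0]]]'

```text
t: 23.0
ee_pos: [630.7, -2.5, 416.7]
orientation: [3.121, -0.294, 0.002]
ft_force: [0.5, 0.2, -1.9]
width: 15.9
grasp_force: 30.0
```

>>> step_arm --targets '[[[0, 0, 0, 0, 0, 0, 0], [0, 0, 0, 0, 0, 0, 0], [0, 0, 0, 0, 0, 0, 0], [0, 0, 0, 0, 0, 0, 0], [0, 0, 0, 0, 0, 0, 0]]]'

```text
t: 23.62
ee_pos: [628.5, -3.5, 417.5]
orientation: [3.121, -0.296, 0.002]
ft_force: [0.8, -0.3, -2.6]
width: 15.4
grasp_force: 30.0
```

```bash
cat > tip.py <<'E'
from geo import *
def tip():
    o=readout.get_obs();R=Ro.from_rotvec(o['orientation']).as_matrix();g=np.load('grip.npz')
    return o['ee_pos']+R@g['tl'],R@g['dl'],o
M=np.array([474,26,123.]);u=np.array([-.752,.145,-.643])
def rel(goal=None):
    t,d,o=tip();a=(t-M)@u;print('t',o['t'],'tip',t.round(1),'dir',d.round(3),'along',a.round(1),'off',(t-M-a*u).round(1),'F',o['ft_force'].round(1))
    if goal is not None:print('shift u',((M+goal*u-t)/50).round(3))
E
python3 - <<'E'
from tip import *
rel(-20)
snap('side','s5');snap('top','t5')
p=load('s5')['p'][:,:,::-1];c=cv2.resize(p[180:300,250:390],(700,600),interpolation=cv2.INTER_CUBIC);cv2.imwrite('pics/s5c.png',c)
t,d,o=tip();f=lambda q:((proj('s5',q)-[250,180])*5).round(0);print('tip',f(t),'M',f(M),'collar',f(t-95*d))
E
```

```text
t 23.625 tip [519.   17.  162.2] dir [-0.753  0.142 -0.642] along -60.3 off [-0.4 -0.3  0.4] F [ 0.8 -0.3 -2.6]
shift u [-0.599  0.123 -0.526]
tip [122. 206.] M [200. 327.] collar [-1. 19.]
```

View pics/s5c.png

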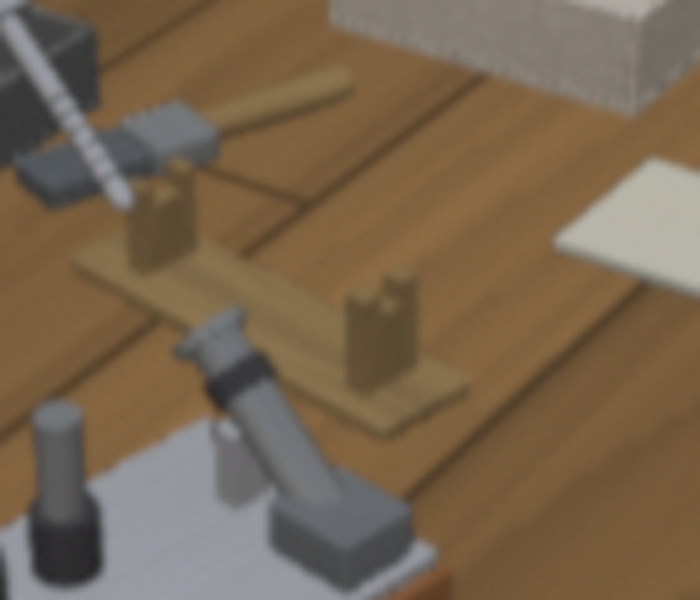

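The side crop shows the tip at (122,205), matching the prediction, and the mouth face at about (209,329) against a predicted (200,327). I'll check that offset numerically against the seated pin 1, which the side camera also sees.

```bash
python3 - <<'E'
from tip import *
f=lambda q:((proj('s5',q)-[250,180])*5).round(1)
B=np.array([485.7,110.7,0])
print('pin1 head top',f(B+[0,0,123]),'mid',f(B+[0,0,105]),'boss mid',f(B+[0,0,63]),'boss2 pin mid',f(np.array([495.2,160.1,105])))
for s in(0,25,50,80,95):print('tube',s,f(M+s*u))
t,d,o=tip()
for s in(5,20,50,80):print('rod',s,f(t-s*d))
p=load('s5')['p'].astype(int)
g=p.sum(2)//3; c=p[:,:,0]-p[:,:,2]
print('sat rows (native) tube');
for r in range(241,282,3):print(r,' '.join(f'{a}/{b}' for a,b in zip(g[r,284:322],c[r,284:322])))
print('rod')
for r in range(190,222,6):print(r,' '.join(f'{a}/{b}' for a,b in zip(g[r,252:280],c[r,252:280])))
E
```

```text
pin1 head top [ 49.8 414.8] mid [ 52.3 452.1] boss mid [ 57.9 536.7] boss2 pin mid [-45.8 505.1]
tube 0 [199.6 327.1]
tube 25 [232.5 377.5]
tube 50 [265.4 428.1]
tube 80 [305.2 489.1]
tube 95 [325.1 519.8]
rod 5 [115.3 195.8]
rod 20 [ 95.8 166.1]
rod 50 [ 56.9 106.8]
rod 80 [18.3 47.9]
sat rows (native) tube
241 109/58 109/59 110/59 110/58 108/57 108/57 108/57 107/56 107/56 107/52 108/44 108/33 107/24 103/23 99/34 98/48 101/52 102/54 103/55 105/55 105/56 107/57 107/57 107/57 107/58 107/57 107/56 106/57 106/57 106/57 106/58 104/58 100/60 102/61 96/60 80/49 76/43 76/43
244 83/48 85/49 91/51 99/55 108/55 113/50 115/35 117/16 119/4 120/-3 119/-7 115/-7 108/-5 94/0 88/19 96/43 102/53 102/55 103/54 102/54 102/54 101/53 102/54 102/54 104/55 105/56 107/57 106/57 107/58 107/58 107/57 107/57 107/57 107/57 101/55 85/48 75/45 75/41
247 96/64 95/56 93/36 97/15 108/4 112/-1 115/-5 115/-6 110/-5 108/-6 112/-7 113/-7 113/-6 110/-2 106/10 104/34 107/52 108/57 108/57 107/58 105/55 104/56 103/54 101/53 101/54 100/54 101/52 101/54 102/54 103/55 104/55 105/57 107/57 106/57 102/54 86/47 76/44 75/43
250 86
[... 3104 characters left out ...]
5
202 55/-1 57/0 56/-1 56/0 55/-1 57/0 56/1 64/0 91/0 120/-2 130/-5 133/-8 135/-9 122/-6 93/1 77/21 81/39 87/50 92/61 94/65 95/65 95/64 98/60 101/52 99/47 106/36 113/22 108/15
208 56/0 55/0 57/-1 59/0 60/2 60/8 71/19 81/31 86/37 92/36 94/29 91/15 103/3 129/-2 145/-5 143/-9 130/-8 120/-7 101/-5 89/-7 88/-8 88/-9 89/-9 89/-8 88/-8 88/-5 95/-3 104/-3
214 84/48 68/20 64/-1 73/-4 81/-7 86/-8 88/-9 89/-10 90/-10 90/-10 88/-9 87/-10 89/-9 88/-9 86/-8 86/-5 105/-3 132/-2 144/-5 140/-8 131/-9 108/-6 84/-4 69/-1 66/2 68/4 66/2 66/2
220 94/63 93/62 91/62 90/60 87/55 81/44 70/27 62/10 63/3 65/3 68/6 70/10 70/22 73/31 80/40 84/47 85/53 88/56 89/54 94/37 114/17 132/4 140/-3 135/-1 107/13 81/31 73/41 74/43
```

The side camera is off by about +1 px for the rod, pin 1 and the tube alike, so rod and tube agree to within about 1 mm. Now I go in along the bore.

>>> step_arm --targets '[[[-0.2, 0.05, -0.17, 0, 0, 0, 0], [-0.25, 0.05, -0.21, 0, 0, 0, 0], [-0.15, 0.03, -0.14, 0, 0, 0, 0], [0, 0, 0, 0, 0, 0, 0], [0, 0, 0, 0, 0, 0, 0]]]'

```text
t: 24.35
ee_pos: [599.1, 3.2, 391.5]
orientation: [3.121, -0.295, 0.002]
ft_force: [0.9, 0.2, -1.7]
width: 15.6
grasp_force: 30.0
```

```bash
python3 -c "
from tip import *
rel(10)"
```

```text
t 24.35 tip [489.7  23.6 136.1] dir [-0.753  0.142 -0.643] along -20.6 off [ 0.2  0.6 -0.2] F [ 0.9  0.2 -1.7]
shift u [-0.464  0.077 -0.39 ]
```

>>> step_arm --targets '[[[-0.15, 0.02, -0.13, 0, 0, 0, 0], [-0.15, 0.03, -0.13, 0, 0, 0, 0], [-0.16, 0.03, -0.13, 0, 0, 0, 0], [0, 0, 0, 0, 0, 0, 0], [0, 0, 0, 0, 0, 0, 0]]]'

```text
t: 24.98
ee_pos: [576.0, 7.2, 371.8]
orientation: [3.121, -0.295, 0.002]
ft_force: [0.7, 0.3, -1.8]
width: 15.6
grasp_force: 30.0
```

```bash
python3 -c "
from tip import *
rel(40)"
```

```text
t 24.975 tip [466.5  27.6 116.5] dir [-0.753  0.142 -0.642] along 10.1 off [ 0.1  0.2 -0.1] F [ 0.7  0.3 -1.8]
shift u [-0.451  0.084 -0.384]
```

Clean entry with no contact, so I continue.

>>> step_arm --targets '[[[-0.15, 0.03, -0.13, 0, 0, 0, 0], [-0.15, 0.03, -0.13, 0, 0, 0, 0], [-0.15, 0.03, -0.13, 0, 0, 0, 0], [0, 0, 0, 0, 0, 0, 0], [0, 0, 0, 0, 0, 0, 0]]]'

```text
t: 25.6
ee_pos: [553.5, 11.7, 352.3]
orientation: [3.121, -0.295, 0.002]
ft_force: [0.4, 0.1, -1.1]
width: 16.1
grasp_force: 30.0
```

>>> step_arm --targets '[[[-0.15, 0.03, -0.13, 0, 0, 0, 0], [-0.15, 0.03, -0.13, 0, 0, 0, 0], [-0.15, 0.03, -0.13, 0, 0, 0, 0], [-0.15, 0.03, -0.13, 0, 0, 0, 0], [0, 0, 0, 0, 0, 0, 0]]]'

```text
t: 26.22
ee_pos: [522.5, 17.8, 325.5]
orientation: [3.121, -0.295, -0.001]
ft_force: [-0.2, 0.6, -1.4]
width: 15.5
grasp_force: 30.0
```

```bash
python3 -c "
from tip import *
rel(95)"
```

```text
t 26.225 tip [412.5  38.2  70.4] dir [-0.755  0.142 -0.641] along 81.9 off [0.  0.3 0. ] F [-0.2  0.6 -1.4]
shift u [-0.198  0.032 -0.169]
```

>>> step_arm --targets '[[[-0.07, 0.01, -0.06, 0, 0, 0, 0], [-0.07, 0.01, -0.06, 0, 0, 0, 0], [-0.03, 0.01, -0.03, 0, 0, 0, 0], [0, 0, 0, 0, 0, 0, 0], [0, 0, 0, 0, 0, 0, 0]]]'

```text
t: 26.85
ee_pos: [515.0, 19.2, 318.8]
orientation: [3.121, -0.295, 0.002]
ft_force: [-0.9, -0.7, -2.0]
width: 15.9
grasp_force: 30.0
```

```bash
python3 -c "
from tip import *
rel(95)"
```

```text
t 26.85 tip [405.4  39.6  63.4] dir [-0.753  0.142 -0.642] along 91.8 off [ 0.5  0.3 -0.5] F [-0.9 -0.7 -2. ]
shift u [-0.057  0.004 -0.03 ]
```

Creeping forward until I feel the stop.

>>> step_arm --targets '[[[-0.03, 0, -0.02, 0, 0, 0, 0], [-0.02, 0.01, -0.02, 0, 0, 0, 0], [-0.02, 0, -0.02, 0, 0, 0, 0], [0, 0, 0, 0, 0, 0, 0], [0, 0, 0, 0, 0, 0, 0]]]'

```text
t: 27.48
ee_pos: [512.4, 19.6, 316.5]
orientation: [3.121, -0.296, 0.007]
ft_force: [4.8, -1.8, 5.1]
width: 16.1
grasp_force: 30.0
```

```bash
python3 -c "
from tip import *
rel(95)"
```

```text
t 27.475 tip [403.6  40.   60.8] dir [-0.751  0.142 -0.645] along 94.9 off [ 1.   0.2 -1.2] F [ 4.8 -1.8  5.1]
shift u [-0.022 -0.005  0.022]
```

>>> step_arm --targets '[[[-0.02, 0, -0.015, 0, 0, 0, 0], [-0.015, 0, -0.01, 0, 0, 0, 0], [0, 0, 0, 0, 0, 0, 0], [0, 0, 0, 0, 0, 0, 0], [0, 0, 0, 0, 0, 0, 0]]]'

```text
t: 28.1
ee_pos: [511.7, 19.6, 316.4]
orientation: [3.122, -0.296, 0.012]
ft_force: [6.5, -2.9, 11.5]
width: 15.7
grasp_force: 30.0
```

```bash
python3 -c "
from tip import *
rel(95)"
```

```text
t 28.1 tip [404.   40.   60.3] dir [-0.749  0.142 -0.647] along 95.0 off [ 1.4  0.3 -1.6] F [ 6.5 -2.9 11.5]
shift u [-0.028 -0.005  0.032]
```

The collar is on the mouth: travel has stopped at 95 mm while the force rises. Drawing it out along the bore.

>>> step_arm --targets '[[[0.08, -0.015, 0.06, 0, 0, 0, 0], [0.15, -0.03, 0.13, 0, 0, 0, 0], [0.22, -0.04, 0.19, 0, 0, 0, 0], [0.3, -0.06, 0.26, 0, 0, 0, 0], [0.22, -0.04, 0.19, 0, 0, 0, 0]]]'

```text
t: 28.72
ee_pos: [559.0, 10.2, 356.7]
orientation: [3.121, -0.296, 0.002]
ft_force: [0.0, -0.4, -2.4]
width: 15.8
grasp_force: 30.0
```

```bash
python3 -c "
from tip import *
rel(-40)"
```

```text
t 28.725 tip [449.5  30.7 101.3] dir [-0.753  0.142 -0.642] along 33.0 off [ 0.4 -0.1 -0.4] F [ 0.  -0.4 -2.4]
shift u [ 1.091 -0.21   0.948]
```

>>> step_arm --targets '[[[0.22, -0.04, 0.19, 0, 0, 0, 0], [0.22, -0.04, 0.19, 0, 0, 0, 0], [0.22, -0.04, 0.19, 0, 0, 0, 0], [0.22, -0.04, 0.19, 0, 0, 0, 0], [0.22, -0.04, 0.19, 0, 0, 0, 0]]]'

```text
t: 29.35
ee_pos: [613.7, 0.3, 404.0]
orientation: [3.121, -0.295, 0.001]
ft_force: [-0.1, -0.4, -1.9]
width: 15.7
grasp_force: 30.0
```

```bash
python3 -c "
from tip import *
rel(-60)"
```

```text
t 29.35 tip [504.1  20.7 148.7] dir [-0.754  0.142 -0.642] along -39.9 off [0.1 0.5 0. ] F [-0.1 -0.4 -1.9]
shift u [ 0.3   -0.068  0.258]
```

The rod is fully out, with the tip 40 mm clear of the mouth. Swinging level and over to the tile.

>>> step_arm --targets '[[[0.2, -0.5, 0.1, 0.18, 0.98, 0, 0], [0.2, -0.7, 0, 0.18, 0.98, 0, 0], [0.13, -0.8, 0, 0.18, 0.98, 0, 0], [0.13, -0.8, 0, 0.18, 0.98, 0, 0], [0.13, -0.8, -0.2, 0.18, 0.98, 0, 0]]]'

```text
t: 29.98
ee_pos: [653.3, -181.1, 399.5]
orientation: [-3.058, 0.288, 0.536]
ft_force: [0.4, -0.8, -1.5]
width: 15.8
grasp_force: 30.0
```

>>> step_arm --targets '[[[0.13, -0.8, -0.4, 0.18, 0.98, 0, 0], [0.13, -0.8, -0.5, 0.18, 0.98, 0, 0], [0.13, -0.8, -0.5, 0.18, 0.98, 0, 0], [0.13, -0.8, -0.5, 0.18, 0.98, 0, 0], [0.03, -0.6, -0.4, 0.18, 0.98, 0, 0]]]'

```text
t: 30.6
ee_pos: [680.3, -371.5, 282.1]
orientation: [-2.891, 0.271, 1.051]
ft_force: [-0.3, 0.2, -2.2]
width: 15.8
grasp_force: 30.0
```

>>> step_arm --targets '[[[0, 0, 0, 0, 0, 0, 0], [0, 0, 0, 0, 0, 0, 0], [0, 0, 0, 0, 0, 0, 0], [0, 0, 0, 0, 0, 0, 0], [0, 0, 0, 0, 0, 0, 0]]]'

```text
t: 31.22
ee_pos: [680.3, -369.0, 284.3]
orientation: [-2.893, 0.27, 1.047]
ft_force: [-0.3, 0.2, -2.3]
width: 16.1
grasp_force: 30.0
```

```bash
python3 - <<'E'
from tip import *
t,d,o=tip();print(t,d,o['ee_pos'],'shift u',((np.array([435,-333,108])-t)/50).round(3),o['t'])
# turn to level
dn=d*[1,1,0];dn/=np.linalg.norm(dn);print('turn u',np.degrees(np.cross(d,dn))/4)
E
```

```text
[ 435.33190684 -323.93023361  159.48216614] [-0.9830319   0.18355758 -0.00247011] [ 680.30102249 -369.02768947  284.29623527] shift u [-0.007 -0.181 -1.03 ] 31.225
turn u [0.00649443 0.03478053 0.        ]
```

>>> step_arm --targets '[[[0, -0.06, -0.3, 0, 0.03, 0, 0], [0, -0.06, -0.35, 0, 0, 0, 0], [0, -0.06, -0.25, 0, 0, 0, 0], [0, 0, -0.13, 0, 0, 0, 0], [0, 0, 0, 0, 0, 0, 0]]]'

```text
t: 31.85
ee_pos: [679.8, -378.6, 230.9]
orientation: [-2.89, 0.27, 1.053]
ft_force: [0.3, 0.5, -1.3]
width: 15.9
grasp_force: 30.0
```

>>> step_arm --targets '[[[0, 0, 0, 0, 0, 0, 0], [0, 0, 0, 0, 0, 0, 0], [0, 0, 0, 0, 0, 0, 0], [0, 0, 0, 0, 0, 0, 0], [0, 0, 0, 0, 0, 0, 0]]]'

```text
t: 32.48
ee_pos: [680.0, -378.6, 232.0]
orientation: [-2.891, 0.271, 1.051]
ft_force: [-0.9, -0.5, -1.5]
width: 16.0
grasp_force: 30.0
```

```bash
python3 - <<'E'
from tip import *
snap('side','s6');snap('top','t6')
t,d,o=tip();print(t.round(1),d.round(4),o['ee_pos'].round(1),o['t'],np.abs(o['qvel']).max())
for n in('s6','t6'):
    p=load(n)['p'].astype(int);g=p.sum(2)//3;c=p[:,:,0]-p[:,:,2]
    bg=load('side0' if n=='s6' else 'top0')['p'].astype(int)
    for s in(4,15,40,65,85):
        q=proj(n,t-s*d);x=int(round(q[0]));y=int(round(q[1]))
        if n=='s6':
            col=slice(y-9,y+10);print(n,s,q.round(1),'col x',x,'from y',y-9,' '.join(f'{a}/{b}' for a,b in zip(g[col,x],c[col,x])))
        else:
            col=slice(x-7,x+8);print(n,s,q.round(1),'row y',y,'from x',x-7,' '.join(f'{a}/{b}' for a,b in zip(g[y,col],c[y,col])))
p=load('t6')['p'];m=((p.min(2)>190)&(np.indices(p.shape[:2])[1]>400)&(np.indices(p.shape[:2])[1]<458)).astype(np.uint8)
m0=((load('top0')['p'].min(2)>190)).astype(np.uint8);m0[:,:400]=0;m0[:,458:]=0;m0[:215]=0;m0[270:]=0
M0=cv2.moments(m0,True);uv=(M0['m10']/M0['m00'],M0['m01']/M0['m00']);print('tile top0',M0['m00'],uv,ray('top0',uv,8))
E
```

```text
[ 434.7 -333.2  107.9] [-9.829e-01  1.842e-01  7.000e-04] [ 680.  -378.6  231.9] 32.575 0.0012772130296568869
s6 4 [387.8 188.9] col x 388 from y 180 108/15 109/14 108/15 108/14 108/13 113/11 130/3 146/-5 151/-6 133/-2 112/4 106/11 105/19 103/32 101/49 97/62 95/64 94/63 93/63
s6 15 [384.3 187.4] col x 384 from y 178 147/13 125/12 111/14 108/14 108/14 109/13 117/8 133/-2 135/-5 122/-3 102/0 93/6 99/11 105/14 106/14 111/14 116/14 114/18 106/29
s6 40 [376.5 184.2] col x 376 from y 175 171/12 170/13 171/13 170/13 170/12 166/12 155/6 148/-2 142/-5 125/-1 107/5 107/11 117/16 123/17 125/17 124/17 124/18 122/17 120/16
s6 65 [368.8 181.1] col x 369 from y 172 170/12 170/13 170/13 171/13 170/13 167/12 163/8 159/-1 151/-6 133/-4 112/1 110/10 119/16 123/16 123/17 123/16 123/17 122/17 123/17
s6 85 [362.8 178.6] col x 363 from y 170 168/13 165/13 152/11 133/6 119/3 119/1 135/-3 148/-6 141/-6 123/-1 105/4 110/12 119/16 124/16 125/17 124/17 122/16 123/17 123/17
t6 4 [437.6 238. ] row y 238 from x 431 200/25 200/24 201/24 202/24 202/23 203/23 202/23 203/22 203/22 203/21 204/21 204/20 204/20 205/21 205/20
t6 15 [438.2 234.1] row y 234 from x 431 204/22 203/21 204/22 205/21 205/21 204/20 205/20 205/20 206/19 205/19 204/20 205/19 205/21 205/20 205/20
t6 40 [439.5 225.3] row y 225 from x 433 203/22 201/23 202/24 201/23 200/24 199/24 199/24 197/25 197/24 196/24 196/24 194/24 194/24 193/25 193/24
t6 65 [440.9 216.4] row y 216 from x 434 189/23 188/23 187/23 187/23 185/22 184/23 183/23 182/23 182/23 180/22 179/22 177/22 177/22 176/22 174/22
t6 85 [441.9 209.4] row y 209 from x 435 174/21 172/21 171/22 170/21 168/20 167/21 165/21 164/21 162/20 161/20 159/19 157/19 156/19 154/19 151/20
tile top0 1040.0 (430.21346153846156, 241.3403846153846) [ 435.5718972  -334.17240738    8.        ]
```

The stem's offset is constant along its length, so the rod is level. The tip is within 2 mm of the tile's middle, 100 mm above it. Handing in.

```bash
python3 -c "
from h import *
print(ctrl.close_job())"
```

```text
the job is handed in; nothing more can be done
None
```

The job is done and handed in at about 32.6 s of the 67 s allowed: the spare pin is home in the empty boss, the gauge rod went down the tube to its collar stop and came out again, and it is held level and still about 10 cm above the middle of the tile.

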